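# Fetch the amber bottle from under the wire shelf with the pull hook

## Robot

A 7-joint arm with a two-finger parallel gripper is mounted at the origin on a cart in front of the work surface, level with it; the furniture and walls round the work are solid. World frame = base frame: x ahead of the robot, y to its left, z up, the work surface at z = 0. Lengths are in mm, angles in rad, forces in N, time in s.
With the tool pointing down it reaches from about 400 to 925 mm from the base axis. Payload 4.1 kg.
Tool frame: the origin (TCP) lies at the very end of the fingers, on their centre line; the grasp point (between the pads) lies 19 mm behind it (robot.grasp_offset is the distance from the TCP to the grasp point, in mm); z points along the fingers, y is the line along which they close (so a half turn about z gives the same grasp; the last joint's range is limited). The gripper opens to 85 mm and grips with 20 to 120 N. Pads are 22 mm wide; open, the fingers measure 114 mm over their backs; the gripper's body (76 mm by 85 mm) begins 54 mm behind the grasp point. The pads swing forward as they close: fully open they stand 13 mm farther back than shut.
Start: joints at [-1.281, 0.398, 0.045, 1.537, -0.019, 1.207, -0.051], TCP at [246.383, 601.531, 231.347] pointing down, gripper open.
Joint ranges: [-2.82, 2.82], [-0.49, 2.23], [-1.37, 1.46], [0, 2.46], [-1.36, 4.5], [0.23, 2], [-2.94, 2.94]. Speed limits (rad/s): [2.57, 2.57, 3.14, 3.14, 3.14, 3.14, 3.14].

## Interface

Orientations are given as a unit quaternion [w, x, y, z].
In Python, from workcell import robot gives the robot as it stands.
- The arm moves only by the tool arm_command, never from a script. Its argument "steps" is a list of rows, each an object with "gripper": the opening, from 0 (shut) to 1 (fully open); "dp": the shift along the tool's x, y, z in m, a list of three; "rot": the turn, a rotation vector about the tool's x, y, z in rad, a list of three. A call has exactly 8 rows; each row is the pose to reach, as a shift and turn from the pose commanded when the call began, along the tool's axes at that moment; what a row does not reach only later rows make up. A row lasts 1/8 s, in which the tool goes at most 62.5 mm and 10.7 degrees, less where a joint would pass 70% of its speed; a pose out of reach is approached as far as the arm can. A call with a gripper value outside its range is refused whole. The fingers move at their own pace and stop on an object; "squeeze" is the grip in N (left out, the last holds). Time passes only in rows, so rows that repeat a pose let the fingers close, or fill a call up. It gives the time, the measured TCP pose, the force, the opening and the grip force at its end, in the units of the state.
- robot.get_state(): the state, without advancing time (a new reading comes with each control period).
- robot.capture(name): name is "scene" or "top" or "wrist"; returns the picture (384x512x3 uint8, red, green, blue); there is no depth.
- robot.get_calibration(name): a dict with "mtx" (3x3 intrinsics, pixels), "R" (3x3) and "t" (3): a world point X has camera coordinates R X + t; the wrist camera has in their place "hand_eye" (4x4, takes a point from camera to tool coordinates, whose origin is the TCP and whose axes are the flange's). Camera axes: x right, y down, z forward; pixel columns grow to the right and rows downward; lengths in mm; the calibration is good to about 2 mm. The wrist camera is an equidistant fisheye: a pixel r from the principal point sees the ray r / f radians off the axis. A picture is of the moment at which its call begins: read the wrist's pose just before it. get_calibration takes no time and is no camera call.
- robot.hand_in(): hands the job in; it is judged then, once.
Trained networks look in the newest picture that a camera, given by its name, has taken for a name from the list of things; names that differ only in an ending like _2 or _b are one class to them, and where a whole thing is asked for, a point or a joint stands for the part that bears it (a point fixed in the world has none). Each returns a list of dicts, best first, with "p" (0 to 1); they miss things now and then, are a little off and sometimes report something else, mostly with a low value. They report only what shows in the picture. A call takes as long as a camera call. They do not tell look-alikes from the thing itself.
- robot.boxes_of(query, camera): "extent" ([left, top, right, bottom] in pixels, round what is visible of it).
The state is a dict: "t": time; "qpos": joint angles; "joint_velocities": joint speeds; "effort": joint torques, N m; "tcp_pos": TCP position; "ee_rot": TCP orientation; "ft_force": force on the tool from outside, world axes, zero at the start; "moment": the same for the moment, N m; "grip_width": finger opening in mm; "grip_force": force on a finger pad.
Only numpy, scipy, OpenCV 4.12 (cv2) and the standard library are available. Lean on these libraries where they do the work, as an engineer would, in place of code of your own. Each camera call takes 0.05 s, during which the arm holds its last target. There are 200 camera calls.

## Task

The amber bottle stands in a wooden tray that has been pushed back under the low wire shelf, where the gripper cannot go. Pick up the pull hook, drop its lip behind the tray's front rim and drag the tray out until it is completely clear of the shelf, without touching tray or bottle with the gripper before then and without toppling the bottle. Then put the hook down on the table and stand the bottle upright on the white dish, leaving the tray out on the table and the lemon, garlic and matchbox where they are.

Things in the scene. Friction and masses are not known exactly. Their poses are not given: they have to be found in the camera images.
- rack: Low wire shelf of bright steel, fixed, 260 mm deep, 240 mm wide, 175 mm high, on four thin legs at its corners; a small cup and a tin stand on it towards the back. Origin on the table under the middle of the open front edge; its x axis points into the shelf (away from the opening), z up. Clear space under its top: 165 mm high and 225 mm wide, the opening has no sill. Pull the tray out along -x of the shelf.
- tray: Square tray of light wood, loose, 0.35 kg, 140 x 140 mm outside, walls 5 mm thick and 32 mm high, floor 5 mm thick. Origin at the centre of its underside; its x axis points (within about 0.12 rad) into the shelf, so its front rim, the one nearest the opening, is the wall at x = -65 to -70 mm. At the start it stands wholly under the shelf, its front rim 50 to 90 mm behind the opening.
- bottle_center (a point): Centre (half-way up) of the amber glass bottle with black cap and beige label, 41 mm in diameter and 119 mm high, loose; it stands near the middle of the tray, up to 20 mm off.
- hook_grip (a point): Centre of the wooden grip of the pull hook, 22.5 mm above its underside. The grip is a block 110 mm long (x), 24 mm wide (y) and 45 mm high (z), standing on the table; a flat steel strip 18 mm wide and 6 mm thick (underside 35 mm above the tool's underside) runs from it along +x of this point to the lip. The tool weighs 0.2 kg and balances about 27 mm ahead (+x) of this point.
- hook_lip (a point): Middle of the lower edge of the hook's lip, on its inner face (towards the grip): 220 mm ahead (+x) of the grip's centre, level with the grip's underside. The lip is a steel plate 40 mm wide (y) and 6 mm thick that hangs down 35 mm below the strip.
- dish: White rectangular dish, 75 mm (x) by 105 mm (y), rim 10 mm high, inner floor 5 mm above the table, fixed. Origin at the centre of its underside; the bottle should stand near the middle.
- lemon: Yellow lemon, about 72 x 57 x 58 mm, loose bystander. Origin at the centre of its underside as it first lies.
- garlic: Garlic bulb, about 56 mm across, loose bystander. Origin at the centre of its underside as it first lies.
- matches: Red matchbox, 110 x 57 x 20 mm, loose bystander lying flat. Origin at the centre of its underside.
Things that resemble listed ones, but are neither listed nor needed, are in the scene too. What is meant by the part that bears bottle_center is not green, and is the larger of those in its own colour. Of the things shaped like the dish, the white one is meant.

How it is judged:
By the outcome, as a careful person would: the job done as asked, in the order asked, and still so for the second after the job is handed in, with the robot touching nothing.
It also fails if it takes over 72 s, if anything falls off the work surface, if the arm or the gripper's body presses on something with over 40 N, if the wrist force passes 120 N, or if a joint passes its speed limit or range.

## Working session

There is one attempt and no reset: what is moved stays moved. The work goes in short steps, Python scripts to look and compute and a tool call to move; the robot and the scene stay as the last step left them, time stands still between calls to the robot, and variables do not carry over. Pictures are saved under pics/ and viewed, at most 11 in all, crops included, and the job is handed in when it is done.

Besides the shell and the picture viewer there is one more tool, called after "Call:" as name(argument=value, ...), one argument or row to a line, values as JSON. arm_command: Moves the arm, as the interface text tells. Its arguments: {"type":"object","properties":{"steps":{"type":"array","items":{"type":"object","properties":{"gripper":{"type":"number"},"dp":{"type":"array","items":{"type":"number"}},"rot":{"type":"array","items":{"type":"number"}}}}},"squeeze":{"type":"number"}},"required":["steps"]}

```bash
mkdir -p pics; ls; cat > h.py <<'E'
import numpy as np,cv2
from workcell import robot
from scipy.spatial.transform import Rotation as Rn
def snap(n,f):
    im=robot.capture(n); cv2.imwrite('pics/'+f,im[:,:,::-1]); return im
def ray(n,u,v):
    c=robot.get_calibration(n); K=np.array(c['mtx'])
    if n!='wrist':
        R=np.array(c['R']);t=np.array(c['t'])
        return -R.T@t, R.T@np.linalg.solve(K,[u,v,1])
    a=np.array([(u-K[0,2])/K[0,0],(v-K[1,2])/K[1,1]]);r=np.hypot(*a)
    d=np.array([*(np.sin(r)*a/max(r,1e-9)),np.cos(r)])
    s=robot.get_state();q=s['ee_rot'];W=Rn.from_quat([q[1],q[2],q[3],q[0]]).as_matrix()
    H=np.array(c['hand_eye'])
    return W@H[:3,3]+np.array(s['tcp_pos']),W@H[:3,:3]@d
def at(n,u,v,z):
    o,d=ray(n,u,v); return o+d*(z-o[2])/d[2]
def proj(n,X):
    c=robot.get_calibration(n); p=np.array(c['mtx'])@(np.array(c['R'])@np.array(X,float)+np.array(c['t'])); return p[:2]/p[2]
def st():
    s=robot.get_state(); return {k:np.round(s[k],3).tolist() for k in ('t','qpos','tcp_pos','ee_rot','ft_force','grip_width','grip_force')}
E
python3 - <<'E'
from h import *
a=snap('scene','s0.png');b=snap('top','t0.png')
print(st())
for n in ['scene','top']:
    c=robot.get_calibration(n);print(n,-np.array(c['R']).T@np.array(c['t']))
    for q in ['rack','tray','bottle_center','hook_grip','hook_lip','dish','lemon','garlic','matches']:
        print(n,q,[(np.round(x['extent']).astype(int).tolist(),round(x['p'],2)) for x in robot.boxes_of(q,n)][:4])
E
```

```text
pics
{'t': 0.1, 'qpos': [-1.281, 0.399, 0.045, 1.538, -0.019, 1.207, -0.051], 'tcp_pos': [246.163, 600.954, 230.379], 'ee_rot': [-0.0, 0.193, 0.981, -0.001], 'ft_force': [0.268, 0.117, 0.173], 'grip_width': 85.349, 'grip_force': 0.0}
scene [ -96.56019611 -564.58766023  827.68127071]
scene rack [([173, 104, 273, 209], 0.97), ([328, 192, 340, 208], 0.27)]
scene tray [([205, 160, 252, 195], 0.88)]
scene bottle_center [([158, 180, 166, 201], 0.75), ([190, 135, 203, 153], 0.69), ([218, 144, 233, 177], 0.66)]
scene hook_grip [([241, 208, 322, 270], 0.73)]
scene hook_lip [([242, 209, 321, 268], 0.92)]
scene dish [([222, 257, 260, 288], 0.9), ([342, 275, 384, 314], 0.7)]
scene lemon [([304, 176, 323, 196], 0.49)]
scene garlic [([328, 194, 343, 208], 0.5)]
scene matches [([298, 209, 339, 242], 0.68)]
top [ 373.66203033    1.73029233 1611.53178232]
top rack [([115, 125, 228, 228], 0.63)]
top tray [([155, 154, 205, 208], 0.58)]
top bottle_center [([258, 123, 277, 146], 0.62), ([165, 172, 184, 188], 0.51), ([104, 157, 122, 169], 0.46), ([156, 243, 165, 256], 0.41)]
top hook_grip [([244, 207, 333, 216], 0.93), ([115, 122, 232, 229], 0.31)]
top hook_lip [([245, 206, 330, 215], 0.69), ([116, 120, 230, 232], 0.63)]
top dish [([268, 245, 300, 271], 0.95), ([354, 192, 389, 222], 0.61)]
top lemon [([261, 126, 276, 143], 0.47)]
top garlic [([283, 133, 301, 144], 0.64)]
top matches [([279, 157, 313, 176], 0.83)]
```

```bash
python3 - <<'E'
import cv2,numpy as np
a=cv2.imread('pics/s0.png');b=cv2.imread('pics/t0.png')
cv2.imwrite('pics/both.png',cv2.resize(np.vstack([a,b]),None,fx=.78,fy=.78))
for f,n in ((a,'s'),(b,'t')): cv2.imwrite('pics/%sbig.png'%n,cv2.resize(f,(800,600),interpolation=cv2.INTER_CUBIC))
E
```

```text
(no output)
```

View pics/sbig.png

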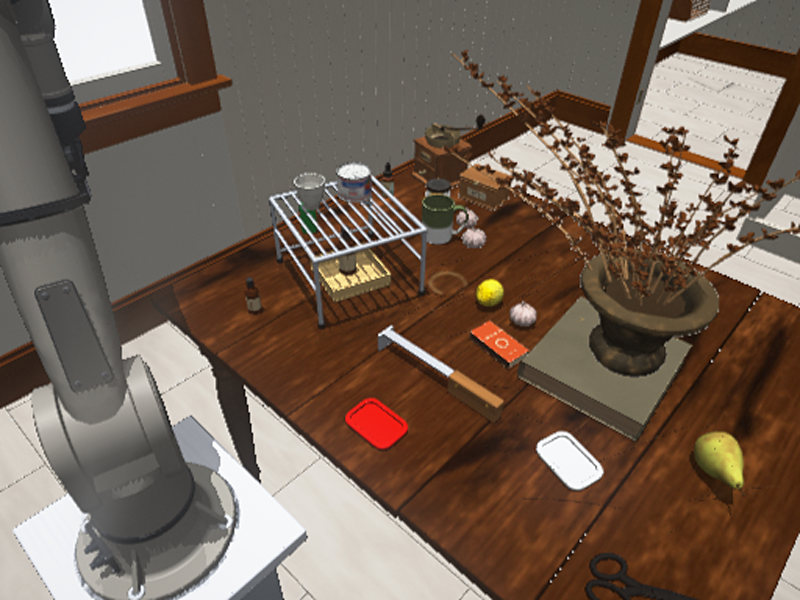

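View pics/tbig.png

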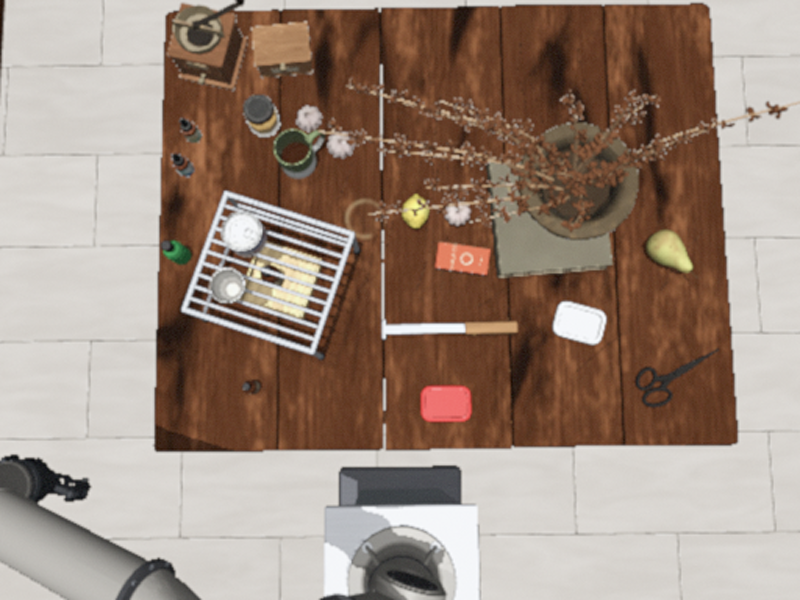

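Scene and top pictures: the rack sits at left with its opening facing right (800-px top image: front edge (357,240)–(316,352)). The hook lies with its lip at (385,328) and grip at (490,327). The white dish is at (580,322), the red decoy at (446,404), and the matchbox at (462,258). The bottle in the tray is about (272,275).

```bash
python3 - <<'E'
from h import *
s=.64
P=lambda u,v,z:np.round(at('top',u*s,v*s,z)).astype(int)[:2].tolist()
for n,u,v,z in [('rackBL',228,192,175),('rackFL',357,240,175),('rackFR',316,352,175),('rackBR',184,310,175),('hooklip',385,329,20),('gripstart',466,327.5,45),('gripend',517,327,45),('dish',580,322,8),('red',446,404,8),('matchbox',462,258,20),('lemon',415,212,30),('garlic',457,213,30),('pedestalcorner',500,277,40),('greenb',176,252,60),('trayFR',308,318,32),('trayFL',322,257,32),('smallbottle',252,386,50)]: print(n,P(u,v,z))
S=lambda u,v,z:np.round(at('scene',u*s,v*s,z)).astype(int)[:2].tolist()
for n,u,v,z in [('trayFR',328,300,0),('trayFRtop',323,283,32),('trayFLtop',390,270,32),('trayFL',390,284,0),('rackFRleg',321,324,0),('rackFLleg',423,292,0),('lip',380,343,0),('gripendbot',495,419,0),('griptopend',503,404,45)]: print(n,S(u,v,z))
im=cv2.imread('pics/s0.png')[150:285,160:345]
cv2.imwrite('pics/sc.png',cv2.resize(im,None,fx=4,fy=4,interpolation=cv2.INTER_CUBIC))
print(np.array(robot.get_calibration('wrist')['hand_eye']).round(2).tolist(),robot.get_calibration('wrist')['mtx'])
E
```

```text
rackBL [775, 328]
rackFL [677, 77]
rackFR [461, 156]
rackBR [545, 409]
hooklip [518, 27]
gripstart [516, -141]
gripend [516, -247]
dish [529, -386]
red [359, -99]
matchbox [667, -138]
lemon [766, -39]
garlic [763, -129]
pedestalcorner [622, -215]
greenb [680, 461]
trayFR [542, 188]
trayFL [671, 159]
smallbottle [401, 301]
trayFR [528, 219]
trayFRtop [535, 240]
trayFLtop [671, 168]
trayFL [664, 160]
rackFRleg [465, 170]
rackFLleg [695, 87]
lip [510, 41]
gripendbot [514, -244]
griptopend [517, -252]
[[-0.0, -0.95, -0.31, 80.37], [1.0, -0.0, 0.0, -0.63], [-0.0, -0.31, 0.95, -141.85], [0.0, 0.0, 0.0, 1.0]] [[297.31863964   0.         251.59840153]
 [  0.         297.31863964 193.21758673]
 [  0.           0.           1.        ]]
```

View pics/sc.png

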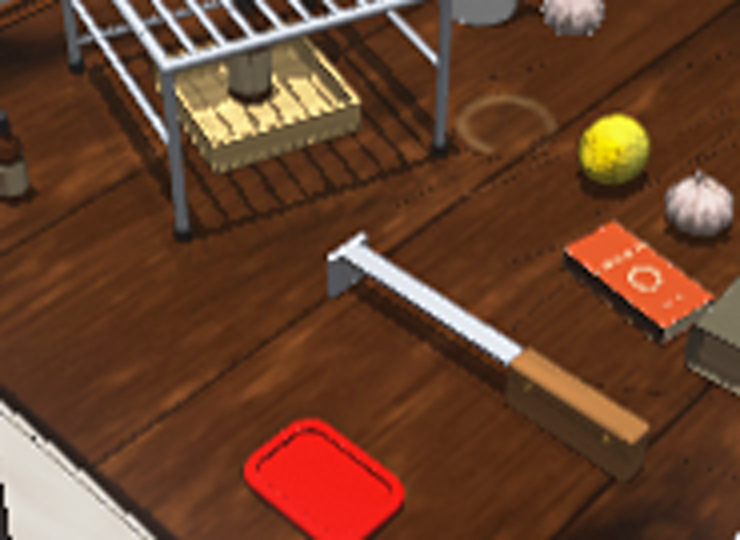

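Crop of the scene picture: the tray's front bottom corners are at crop (217,170) and (358,127), with the bottle behind the front rim at (250,75). The hook lies flat with its grip at (578,410). Moving towards the hook.

Call:
arm_command(
  steps=[
    {"gripper": 1, "dp": [0, 0, -0.06], "rot": [0, 0, 0]},
    {"gripper": 1, "dp": [-0.04, -0.02, -0.1], "rot": [0, 0, 0.18]},
    {"gripper": 1, "dp": [-0.09, -0.05, -0.1], "rot": [0, 0, 0.36]},
    {"gripper": 1, "dp": [-0.14, -0.08, -0.1], "rot": [0, 0, 0.54]},
    {"gripper": 1, "dp": [-0.19, -0.1, -0.1], "rot": [0, 0, 0.72]},
    {"gripper": 1, "dp": [-0.24, -0.13, -0.1], "rot": [0, 0, 0.9]},
    {"gripper": 1, "dp": [-0.284, -0.155, -0.1], "rot": [0, 0, 1.08]},
    {"gripper": 1, "dp": [-0.284, -0.155, -0.1], "rot": [0, 0, 1.18]},
  ],
)

```text
t: 2.0
tcp_pos: [454.2, 345.0, 332.0]
ee_rot: [0.001, 0.711, 0.703, 0.0]
ft_force: [-1.0, 0.3, 0.4]
grip_width: 85.7
grip_force: 0.0
```

```bash
cat >> h.py <<'E'
def plan(x,y,z,yaw):
    s=robot.get_state();q=s['ee_rot'];W=Rn.from_quat([q[1],q[2],q[3],q[0]])
    a=np.radians(yaw);X=np.array([np.cos(a),np.sin(a),0]);Z=np.array([0,0,-1.]);T=Rn.from_matrix(np.c_[X,np.cross(Z,X),Z])
    print('dp',(W.inv().apply(np.array([x,y,z])-s['tcp_pos'])/1000).round(4).tolist(),'rot',(W.inv()*T).as_rotvec().round(3).tolist())
E
python3 - <<'E'
from h import *
print(st())
plan(517,-166,200,90)
for u,v in [(214.25,192.5),(249.5,181.75)]: print(at('scene',u,v,0).round())
for u,v in [(210,150),(360,103)]: print(at('scene',160+u/4,150+v/4,32).round())
E
```

```text
{'t': 2.0, 'qpos': [-1.038, 0.205, 0.375, 1.593, -0.074, 1.357, -0.666], 'tcp_pos': [454.2, 344.991, 332.013], 'ee_rot': [0.001, 0.711, 0.703, 0.0], 'ft_force': [-0.985, 0.26, 0.35], 'grip_width': 85.662, 'grip_force': 0.0}
dp [-0.5101, 0.0684, 0.1328] rot [0.002, 0.001, -0.012]
[536. 206.   0.]
[664. 161.   0.]
[525. 200.  32.]
[660. 155.  32.]
```

Call:
arm_command(
  steps=[
    {"gripper": 1, "dp": [-0.06, 0.01, 0], "rot": [0, 0, 0]},
    {"gripper": 1, "dp": [-0.12, 0.02, 0], "rot": [0, 0, 0]},
    {"gripper": 1, "dp": [-0.18, 0.03, 0], "rot": [0, 0, 0]},
    {"gripper": 1, "dp": [-0.24, 0.04, 0.01], "rot": [0, 0, 0]},
    {"gripper": 1, "dp": [-0.3, 0.05, 0.03], "rot": [0, 0, -0.01]},
    {"gripper": 1, "dp": [-0.36, 0.06, 0.05], "rot": [0, 0, -0.01]},
    {"gripper": 1, "dp": [-0.42, 0.068, 0.065], "rot": [0, 0, -0.01]},
    {"gripper": 1, "dp": [-0.475, 0.068, 0.08], "rot": [0, 0, -0.01]},
  ],
)

```text
t: 3.0
tcp_pos: [519.8, -126.2, 251.1]
ee_rot: [0.001, 0.703, 0.712, 0.0]
ft_force: [0.9, 0.8, 0.1]
grip_width: 85.0
grip_force: 0.0
```

Call:
arm_command(
  steps=[
    {"gripper": 1, "dp": [-0.02, 0, 0.03], "rot": [0, 0, 0]},
    {"gripper": 1, "dp": [-0.036, 0, 0.05], "rot": [0, 0, 0]},
    {"gripper": 1, "dp": [-0.036, 0, 0.08], "rot": [0, 0, 0]},
    {"gripper": 1, "dp": [-0.036, 0, 0.1], "rot": [0, 0, 0]},
    {"gripper": 1, "dp": [-0.036, 0, 0.11], "rot": [0, 0, 0]},
    {"gripper": 1, "dp": [-0.036, 0, 0.11], "rot": [0, 0, 0]},
    {"gripper": 1, "dp": [-0.036, 0, 0.11], "rot": [0, 0, 0]},
    {"gripper": 1, "dp": [-0.036, 0, 0.11], "rot": [0, 0, 0]},
  ],
)

```text
t: 4.0
tcp_pos: [520.5, -160.5, 142.1]
ee_rot: [0.001, 0.703, 0.711, 0.001]
ft_force: [0.4, 0.1, 0.8]
grip_width: 85.4
grip_force: 0.0
```

```bash
python3 - <<'E'
from h import *
s=st();print(s)
im=snap('wrist','w1.png')
# wood top seen; print table of grip by colour (orange-brown bright)
print([(x['extent'],x['p']) for x in robot.boxes_of('hook_grip','wrist')])
cv2.imwrite('pics/w1b.png',cv2.resize(im[:,:,::-1],(800,600)))
E
```

```text
{'t': 4.0, 'qpos': [-0.33, 0.367, 0.683, 1.904, -0.28, 0.964, 0.494], 'tcp_pos': [520.514, -160.496, 142.146], 'ee_rot': [0.001, 0.703, 0.711, 0.001], 'ft_force': [0.363, 0.059, 0.806], 'grip_width': 85.436, 'grip_force': 0.0}
[([228.9, 0.0, 261.7, 276.8], 0.85)]
```

View pics/w1b.png

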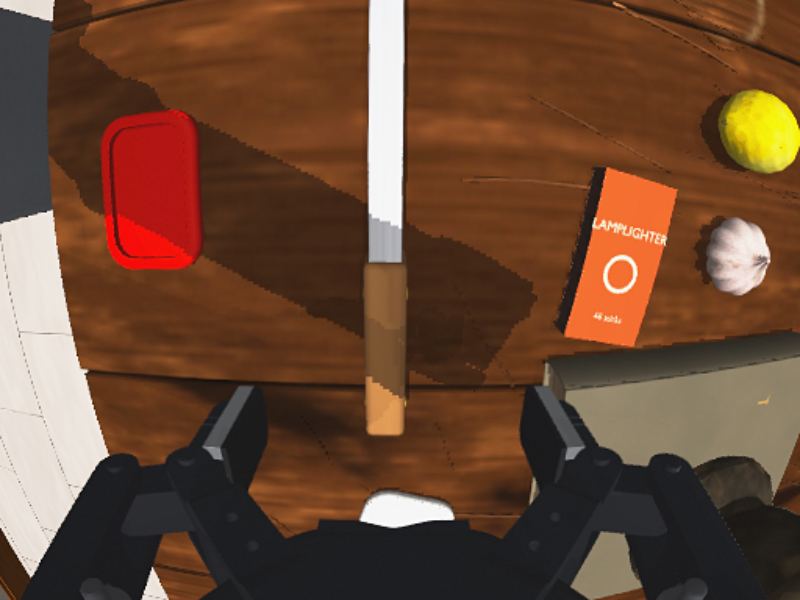

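The wrist picture shows the grip from (385,263) to (385,435), centred between the fingers and well aligned.

```bash
python3 - <<'E'
from h import *
W=lambda u,v,z:at('wrist',u*.64,v*.64,z)
f=W(385,263,45);r=W(385,434,45);m=W(386,70,41)
print(f,r,(f+r)/2,m, np.degrees(np.arctan2(*(f-r)[1::-1])),np.degrees(np.arctan2(*(m-r)[1::-1])))
c=(f+r)/2;d=(m-r)[:2]/np.linalg.norm((m-r)[:2]);g=c[:2]+27*d
plan(g[0],g[1],8,np.degrees(np.arctan2(d[1],d[0])))
E
```

```text
[ 515.39172203 -137.579798     45.        ] [ 515.92659309 -244.6778221    45.        ] [ 515.65915756 -191.12881005   45.        ] [514.87584463 -36.13145909  41.        ] 90.28614532919434 90.28867893961905
dp [-0.0037, -0.005, 0.1339] rot [0.001, -0.0, 0.007]
```

Call:
arm_command(
  steps=[
    {"gripper": 1, "dp": [-0.004, -0.005, 0.05], "rot": [0, 0, 0.0]},
    {"gripper": 1, "dp": [-0.004, -0.005, 0.09], "rot": [0, 0, 0]},
    {"gripper": 1, "dp": [-0.004, -0.005, 0.115], "rot": [0, 0, 0]},
    {"gripper": 1, "dp": [-0.004, -0.005, 0.13], "rot": [0, 0, 0]},
    {"gripper": 1, "dp": [-0.004, -0.005, 0.134], "rot": [0, 0, 0]},
    {"gripper": 1, "dp": [-0.004, -0.005, 0.134], "rot": [0, 0, 0]},
    {"gripper": 0.3, "dp": [-0.004, -0.005, 0.134], "rot": [0, 0, 0]},
    {"gripper": 0.1, "dp": [-0.004, -0.005, 0.134], "rot": [0, 0, 0]},
  ],
  squeeze=90,
)

```text
t: 5.1
tcp_pos: [515.5, -164.5, 8.0]
ee_rot: [0.001, 0.703, 0.711, 0.0]
ft_force: [-1.2, 0.6, 0.0]
grip_width: 51.2
grip_force: 0.0
```

Call:
arm_command(
  steps=[
    {"gripper": 0, "dp": [0, 0, 0], "rot": [0, 0, 0]},
    {"gripper": 0, "dp": [0, 0, 0], "rot": [0, 0, 0]},
    {"gripper": 0, "dp": [0, 0, 0], "rot": [0, 0, 0]},
    {"gripper": 0, "dp": [0, 0, 0], "rot": [0, 0, 0]},
    {"gripper": 0, "dp": [0, 0, -0.01], "rot": [0, 0, 0]},
    {"gripper": 0, "dp": [0, 0, -0.03], "rot": [0, 0, 0]},
    {"gripper": 0, "dp": [0, 0, -0.05], "rot": [0, 0, 0]},
    {"gripper": 0, "dp": [0, 0, -0.05], "rot": [0, 0, 0]},
  ],
)

```text
t: 6.1
tcp_pos: [515.8, -164.7, 58.4]
ee_rot: [0.001, 0.703, 0.711, 0.001]
ft_force: [0.5, -0.5, -1.7]
grip_width: 23.4
grip_force: 88.2
```

```bash
python3 - <<'E'
from h import *
print(st())
# staged: rack frame estimate
th=np.radians(70.3);d=np.array([np.cos(th),np.sin(th)]);T=np.array([597,181]) # front outer rim mid
for a in (-150,):
    h=T+d*(a-193); print(h); plan(h[0],h[1],58,70.3)
E
```

```text
{'t': 6.1, 'qpos': [-0.259, 0.481, 0.618, 1.976, -0.384, 0.798, 0.59], 'tcp_pos': [515.751, -164.719, 58.387], 'ee_rot': [0.001, 0.703, 0.711, 0.001], 'ft_force': [0.466, -0.537, -1.728], 'grip_width': 23.358, 'grip_force': 88.201}
[ 481.37632636 -141.92439687]
dp [0.0232, -0.0341, 0.0003] rot [0.003, -0.0, 0.356]
```

Call:
arm_command(
  steps=[
    {"gripper": 0, "dp": [0.01, -0.005, 0], "rot": [0, 0, 0.08]},
    {"gripper": 0, "dp": [0.02, -0.01, 0], "rot": [0, 0, 0.16]},
    {"gripper": 0, "dp": [0.035, -0.014, 0], "rot": [0, 0, 0.24]},
    {"gripper": 0, "dp": [0.05, -0.017, 0], "rot": [0, 0, 0.32]},
    {"gripper": 0, "dp": [0.06, -0.017, 0], "rot": [0, 0, 0.356]},
    {"gripper": 0, "dp": [0.07, -0.017, 0], "rot": [0, 0, 0.356]},
    {"gripper": 0, "dp": [0.07, -0.017, 0], "rot": [0, 0, 0.356]},
    {"gripper": 0, "dp": [0.07, -0.017, 0], "rot": [0, 0, 0.356]},
  ],
)

```text
t: 7.1
tcp_pos: [497.0, -95.1, 57.2]
ee_rot: [0.0, 0.818, 0.576, -0.0]
ft_force: [0.2, 0.8, -2.4]
grip_width: 23.2
grip_force: 88.1
```

```bash
python3 - <<'E'
from h import *
print(st())
a=snap('wrist','w2.png')[:,:,::-1];b=snap('scene','s2.png')[:,:,::-1]
A=cv2.resize(a[0:220,140:400],None,fx=3,fy=3,interpolation=cv2.INTER_CUBIC)[:, :780]
A=A[:600]
cv2.imwrite('pics/w2b.png',A)
cv2.imwrite('pics/s2b.png',cv2.resize(b[90:240,160:345],None,fx=4,fy=4,interpolation=cv2.INTER_CUBIC))
E
```

```text
{'t': 7.1, 'qpos': [-0.478, 0.455, 0.721, 2.059, -0.426, 0.777, 0.159], 'tcp_pos': [496.962, -95.1, 57.185], 'ee_rot': [0.0, 0.818, 0.576, -0.0], 'ft_force': [0.169, 0.795, -2.406], 'grip_width': 23.191, 'grip_force': 88.09}
```

View pics/w2b.png

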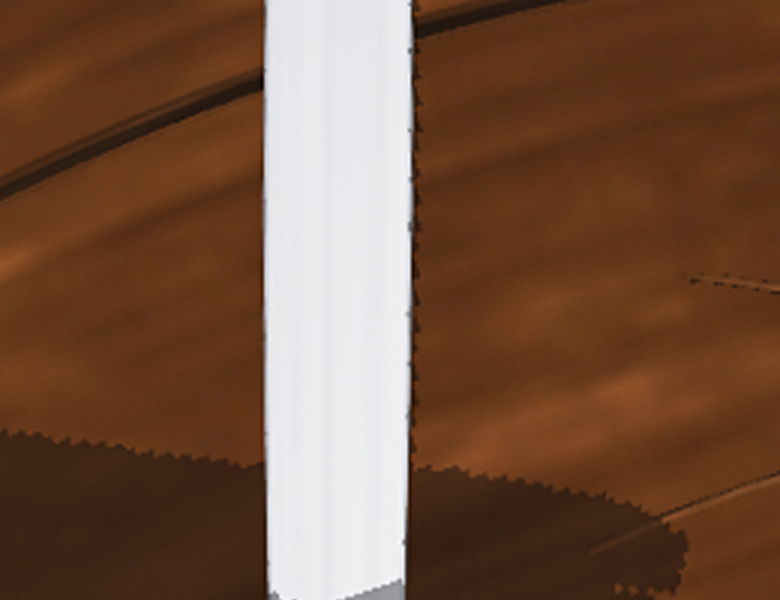

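View pics/s2b.png

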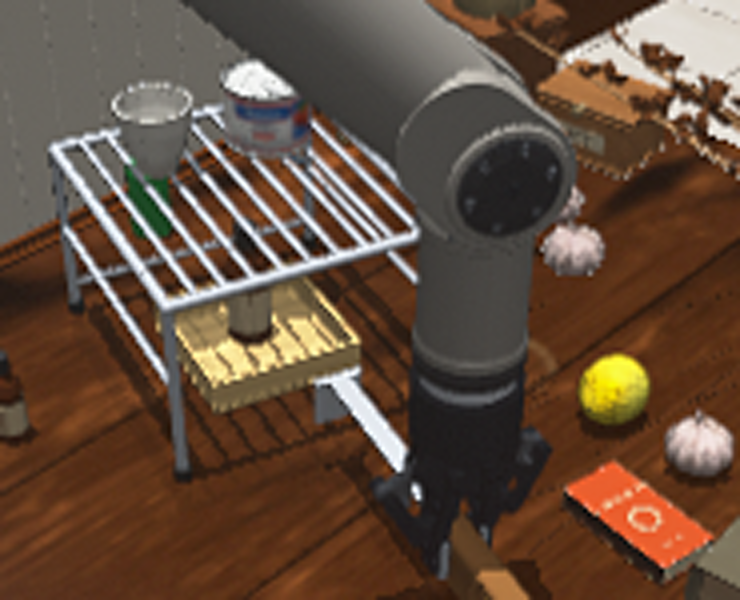

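The scene picture shows the lip just short of the tray's front rim, with its lower-left corner at crop (315,420). The rack and bottle are untouched. The wrist crop shows only the strip.

```bash
python3 - <<'E'
from h import *
from scipy.optimize import least_squares
s=robot.get_state();tcp=np.array(s['tcp_pos'])
q=s['ee_rot'];X=Rn.from_quat([q[1],q[2],q[3],q[0]]).apply([1,0,0]);print('yaw',np.degrees(np.arctan2(X[1],X[0])))
d=X/np.linalg.norm(X);L=np.array([-d[1],d[0],0])
lip=tcp+193*d;lip[2]=tcp[2]-8
for k,(a,b,c) in {'bl':(0,20,0),'tl':(0,20,35),'tr':(6,-20,41),'tlo':(6,20,41)}.items():
    p=proj('scene',lip+a*d+b*L+[0,0,c]);print(k,((p-[160,90])*4).round(1))
obs=np.array([[217,410],[358,367],[210,387],[360,343]])/4+[160,90]
def model(p):
    a=p[2];x=np.array([np.cos(a),np.sin(a),0]);y=np.array([-x[1],x[0],0]);o=np.array([p[0],p[1],0])
    return np.array([proj('scene',o-70*x+k*70*y+[0,0,z]) for k,z in((1,0),(-1,0),(1,32),(-1,32))])
r=least_squares(lambda p:(model(p)-obs).ravel(),[620,250,1.22])
x=np.array([np.cos(r.x[2]),np.sin(r.x[2])]);print(r.x,np.degrees(r.x[2]),(r.fun*4).round(1),'front mid',r.x[:2]-70*x)
print('lip',lip, 'bottle base front', at('scene',222.5,174.5,5))
ex=(r.x[:2]-70*x);print('lip rel front',[(lip[:2]-ex)@x,(lip[:2]-ex)@[-x[1],x[0]]])
legs=[at('scene',160+u/4,90+v/4,0)[:2] for u,v in((182,474),(440,392))];print(legs, np.degrees(np.arctan2(*(legs[1]-legs[0])[::-1]))+90)
m=sum(legs)/2;print('rim behind opening',(ex-m)@x)
E
```

```text
yaw 70.25266025368323
bl [315.2 421.7]
tl [314.5 387.8]
tr [356.8 363.8]
tlo [311.2 377.5]
[620.40597948 247.32130258   1.23216736] 70.59798962231912 [-3.3  3.6  1.8  1.6  1.5 -2.5  0.  -3.1] front mid [597.15238358 181.29653239]
lip [562.22673647  86.36250434  49.28876836] bottle base front [621.50007562 255.79272362   5.        ]
lip rel front [np.float64(-101.14491813198683), np.float64(1.4057185463765733)]
[array([461.82567204, 165.95429206]), array([688.24102954,  84.89414362])] 70.30185864908924
rim behind opening 60.047196831591414
```

Call:
arm_command(
  steps=[
    {"gripper": 0, "dp": [0.03, 0, 0], "rot": [0, 0, 0]},
    {"gripper": 0, "dp": [0.06, 0, 0], "rot": [0, 0, 0]},
    {"gripper": 0, "dp": [0.09, 0, 0], "rot": [0, 0, 0]},
    {"gripper": 0, "dp": [0.11, 0, 0], "rot": [0, 0, 0]},
    {"gripper": 0, "dp": [0.12, 0, 0], "rot": [0, 0, 0]},
    {"gripper": 0, "dp": [0.12, 0, 0], "rot": [0, 0, 0]},
    {"gripper": 0, "dp": [0.12, 0, 0.01], "rot": [0, 0, 0]},
    {"gripper": 0, "dp": [0.12, 0, 0.015], "rot": [0, 0, 0]},
  ],
)

```text
t: 8.2
tcp_pos: [536.6, 17.2, 41.4]
ee_rot: [-0.0, 0.818, 0.575, -0.001]
ft_force: [0.4, 0.2, -2.4]
grip_width: 23.4
grip_force: 88.1
```

Call:
arm_command(
  steps=[
    {"gripper": 0, "dp": [0, 0, 0.006], "rot": [0, 0, 0]},
    {"gripper": 0, "dp": [0, 0, 0.012], "rot": [0, 0, 0]},
    {"gripper": 0, "dp": [0, 0, 0.018], "rot": [0, 0, 0]},
    {"gripper": 0, "dp": [0, 0, 0.023], "rot": [0, 0, 0]},
    {"gripper": 0, "dp": [0, 0, 0.023], "rot": [0, 0, 0]},
    {"gripper": 0, "dp": [0, 0, 0.023], "rot": [0, 0, 0]},
    {"gripper": 0, "dp": [0, 0, 0.023], "rot": [0, 0, 0]},
    {"gripper": 0, "dp": [0, 0, 0.023], "rot": [0, 0, 0]},
  ],
)

```text
t: 9.2
tcp_pos: [537.7, 18.3, 19.5]
ee_rot: [0.0, 0.818, 0.576, 0.0]
ft_force: [0.6, -0.7, -0.9]
grip_width: 23.0
grip_force: 88.1
```

```bash
python3 - <<'E'
from h import *
print(st())
b=snap('scene','s3.png')[:,:,::-1]
cv2.imwrite('pics/s3b.png',cv2.resize(b[90:240,160:345],None,fx=4,fy=4,interpolation=cv2.INTER_CUBIC))
E
```

```text
{'t': 9.2, 'qpos': [-0.623, 0.559, 0.651, 2.004, -0.497, 0.74, -0.012], 'tcp_pos': [537.713, 18.345, 19.496], 'ee_rot': [0.0, 0.818, 0.576, 0.0], 'ft_force': [0.589, -0.729, -0.941], 'grip_width': 22.976, 'grip_force': 88.119}
```

View pics/s3b.png

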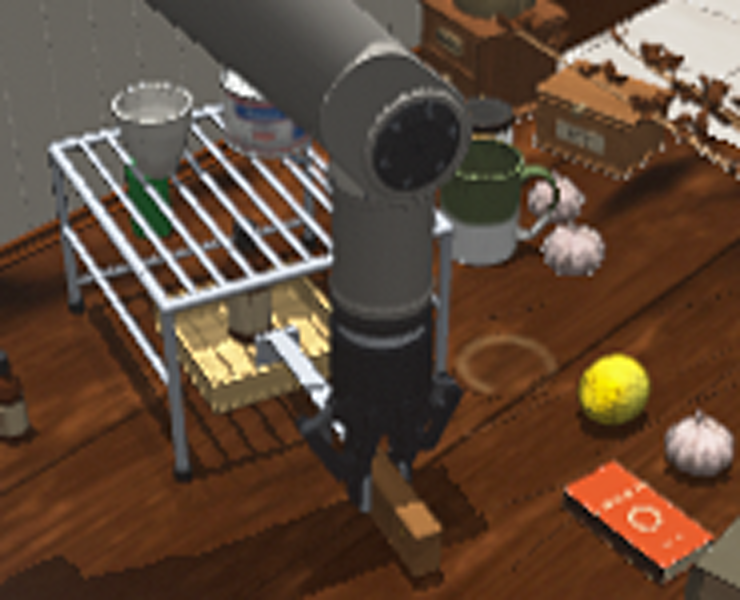

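The picture shows the lip down inside the tray behind the front rim at crop (275,350), clear of the bottle. Pulling.

Call:
arm_command(
  steps=[
    {"gripper": 0, "dp": [-0.004, 0, 0], "rot": [0, 0, 0]},
    {"gripper": 0, "dp": [-0.009, 0, 0], "rot": [0, 0, 0]},
    {"gripper": 0, "dp": [-0.014, 0, 0], "rot": [0, 0, 0]},
    {"gripper": 0, "dp": [-0.019, 0, 0], "rot": [0, 0, 0]},
    {"gripper": 0, "dp": [-0.025, 0, 0], "rot": [0, 0, 0]},
    {"gripper": 0, "dp": [-0.032, 0, 0], "rot": [0, 0, 0]},
    {"gripper": 0, "dp": [-0.039, 0, 0], "rot": [0, 0, 0]},
    {"gripper": 0, "dp": [-0.047, 0, 0], "rot": [0, 0, 0]},
  ],
)

```text
t: 10.25
tcp_pos: [521.6, -26.4, 19.3]
ee_rot: [-0.0, 0.818, 0.576, 0.0]
ft_force: [0.7, 2.1, -2.1]
grip_width: 23.0
grip_force: 88.1
```

Call:
arm_command(
  steps=[
    {"gripper": 0, "dp": [-0.008, 0, 0], "rot": [0, 0, 0]},
    {"gripper": 0, "dp": [-0.017, 0, 0], "rot": [0, 0, 0]},
    {"gripper": 0, "dp": [-0.026, 0, 0], "rot": [0, 0, 0]},
    {"gripper": 0, "dp": [-0.035, 0, 0], "rot": [0, 0, 0]},
    {"gripper": 0, "dp": [-0.044, 0, 0], "rot": [0, 0, 0]},
    {"gripper": 0, "dp": [-0.053, 0, 0], "rot": [0, 0, 0]},
    {"gripper": 0, "dp": [-0.061, 0, 0], "rot": [0, 0, 0]},
    {"gripper": 0, "dp": [-0.069, 0, 0], "rot": [0, 0, 0]},
  ],
)

```text
t: 11.25
tcp_pos: [498.2, -91.3, 19.3]
ee_rot: [-0.0, 0.818, 0.576, 0.0]
ft_force: [1.0, 2.7, -1.6]
grip_width: 22.6
grip_force: 88.1
```

```bash
python3 - <<'E'
from h import *
print(st())
snap('scene','s4.png')
for q in ('tray','bottle_center'): print([(np.round(x['extent']).tolist(),round(x['p'],2)) for x in robot.boxes_of(q,'scene')])
E
```

```text
{'t': 11.25, 'qpos': [-0.432, 0.515, 0.659, 2.077, -0.485, 0.704, 0.199], 'tcp_pos': [498.225, -91.344, 19.278], 'ee_rot': [-0.0, 0.818, 0.576, 0.0], 'ft_force': [0.989, 2.686, -1.63], 'grip_width': 22.573, 'grip_force': 88.118}
[([211.0, 169.0, 262.0, 213.0], 0.91)]
[([231.0, 159.0, 245.0, 192.0], 0.57), ([157.0, 177.0, 167.0, 198.0], 0.43)]
```

Call:
arm_command(
  steps=[
    {"gripper": 0, "dp": [-0.008, 0, 0], "rot": [0, 0, 0]},
    {"gripper": 0, "dp": [-0.017, 0, 0], "rot": [0, 0, 0]},
    {"gripper": 0, "dp": [-0.026, 0, 0], "rot": [0, 0, 0]},
    {"gripper": 0, "dp": [-0.035, 0, 0], "rot": [0, 0, 0]},
    {"gripper": 0, "dp": [-0.044, 0, 0], "rot": [0, 0, 0]},
    {"gripper": 0, "dp": [-0.053, 0, 0], "rot": [0, 0, 0]},
    {"gripper": 0, "dp": [-0.062, 0, 0], "rot": [0, 0, 0]},
    {"gripper": 0, "dp": [-0.071, 0, 0], "rot": [0, 0, 0]},
  ],
)

```text
t: 12.4
tcp_pos: [474.2, -158.3, 19.3]
ee_rot: [-0.0, 0.818, 0.576, 0.0]
ft_force: [2.1, 2.0, -2.9]
grip_width: 23.1
grip_force: 88.2
```

Call:
arm_command(
  steps=[
    {"gripper": 0, "dp": [-0.009, 0, 0], "rot": [0, 0, 0]},
    {"gripper": 0, "dp": [-0.018, 0, 0], "rot": [0, 0, 0]},
    {"gripper": 0, "dp": [-0.027, 0, 0], "rot": [0, 0, 0]},
    {"gripper": 0, "dp": [-0.036, 0, 0], "rot": [0, 0, 0]},
    {"gripper": 0, "dp": [-0.045, 0, 0], "rot": [0, 0, 0]},
    {"gripper": 0, "dp": [-0.054, 0, 0], "rot": [0, 0, 0]},
    {"gripper": 0, "dp": [-0.061, 0, 0], "rot": [0, 0, 0]},
    {"gripper": 0, "dp": [-0.067, 0, 0], "rot": [0, 0, 0]},
  ],
)

```text
t: 13.4
tcp_pos: [451.7, -221.2, 19.3]
ee_rot: [-0.0, 0.818, 0.576, 0.0]
ft_force: [0.7, 3.1, -3.0]
grip_width: 22.8
grip_force: 88.2
```

Call:
arm_command(
  steps=[
    {"gripper": 0, "dp": [-0.005, 0, 0], "rot": [0, 0, 0]},
    {"gripper": 0, "dp": [-0.008, 0, 0], "rot": [0, 0, 0]},
    {"gripper": 0, "dp": [-0.01, 0, 0], "rot": [0, 0, 0]},
    {"gripper": 0, "dp": [-0.01, 0, 0], "rot": [0, 0, 0]},
    {"gripper": 0, "dp": [-0.003, 0, 0], "rot": [0, 0, 0]},
    {"gripper": 0, "dp": [0, 0, 0], "rot": [0, 0, 0]},
    {"gripper": 0, "dp": [0, 0, 0], "rot": [0, 0, 0]},
    {"gripper": 0, "dp": [0, 0, 0], "rot": [0, 0, 0]},
  ],
)

```text
t: 14.4
tcp_pos: [451.9, -221.0, 19.3]
ee_rot: [0.0, 0.818, 0.576, -0.0]
ft_force: [-0.5, 0.2, -2.7]
grip_width: 23.4
grip_force: 88.2
```

```bash
python3 - <<'E'
from h import *
print(st())
b=snap('scene','s5.png')[:,:,::-1];t=snap('top','t5.png')[:,:,::-1]
A=cv2.resize(b[110:260,170:355],None,fx=4,fy=4,interpolation=cv2.INTER_CUBIC)
cv2.imwrite('pics/s5b.png',A)
cv2.imwrite('pics/t5b.png',cv2.resize(t[100:300,100:400],None,fx=2.6,fy=2.6,interpolation=cv2.INTER_CUBIC))
for q in ('tray','bottle_center'):
  for c in ('scene','top'): print(q,c,[(np.round(x['extent'],1).tolist(),round(x['p'],2)) for x in robot.boxes_of(q,c)])
E
```

```text
{'t': 14.4, 'qpos': [-0.161, 0.509, 0.658, 2.085, -0.481, 0.699, 0.47], 'tcp_pos': [451.866, -220.981, 19.316], 'ee_rot': [0.0, 0.818, 0.576, -0.0], 'ft_force': [-0.492, 0.211, -2.674], 'grip_width': 23.372, 'grip_force': 88.208}
tray scene [([224.5, 195.7, 283.8, 241.7], 0.96), ([247.2, 186.5, 264.8, 219.4], 0.74)]
tray top [([223.9, 176.0, 276.4, 229.4], 0.61), ([355.0, 192.7, 387.2, 224.4], 0.38)]
bottle_center scene [([249.9, 186.7, 264.5, 219.8], 0.81), ([156.9, 176.3, 166.8, 202.3], 0.62), ([187.7, 132.9, 203.1, 153.6], 0.4)]
bottle_center top [([104.1, 155.1, 123.5, 170.5], 0.65), ([242.5, 197.0, 255.9, 209.6], 0.62)]
```

View pics/s5b.png

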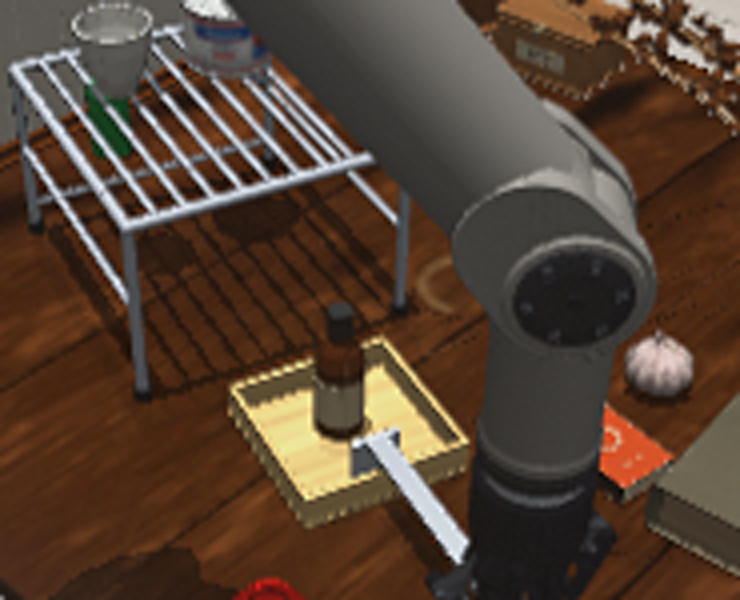

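The scene picture shows the tray fully out in front of the shelf with the bottle upright in it at crop (340,390). The lip is at (375,455). Unhooking and putting the hook down.

Call:
arm_command(
  steps=[
    {"gripper": 0, "dp": [0, 0, -0.015], "rot": [0, 0, 0]},
    {"gripper": 0, "dp": [0, 0, -0.035], "rot": [0, 0, 0]},
    {"gripper": 0, "dp": [0, 0, -0.05], "rot": [0, 0, 0]},
    {"gripper": 0, "dp": [0, 0, -0.05], "rot": [0, 0, 0]},
    {"gripper": 0, "dp": [-0.02, 0, -0.05], "rot": [0, 0, 0]},
    {"gripper": 0, "dp": [-0.045, 0, -0.05], "rot": [0, 0, 0]},
    {"gripper": 0, "dp": [-0.07, 0, -0.05], "rot": [0, 0, 0]},
    {"gripper": 0, "dp": [-0.08, 0, -0.05], "rot": [0, 0, 0]},
  ],
)

```text
t: 15.7
tcp_pos: [423.8, -297.2, 68.9]
ee_rot: [-0.0, 0.818, 0.575, -0.0]
ft_force: [0.2, -0.6, -2.2]
grip_width: 23.1
grip_force: 88.3
```

Call:
arm_command(
  steps=[
    {"gripper": 0, "dp": [0, 0, 0.02], "rot": [0, 0, 0]},
    {"gripper": 0, "dp": [0, 0, 0.04], "rot": [0, 0, 0]},
    {"gripper": 0, "dp": [0, 0, 0.052], "rot": [0, 0, 0]},
    {"gripper": 0, "dp": [0, 0, 0.058], "rot": [0, 0, 0]},
    {"gripper": 0, "dp": [0, 0, 0.061], "rot": [0, 0, 0]},
    {"gripper": 0, "dp": [0, 0, 0.061], "rot": [0, 0, 0]},
    {"gripper": 0.3, "dp": [0, 0, 0.061], "rot": [0, 0, 0]},
    {"gripper": 0.7, "dp": [0, 0, 0.061], "rot": [0, 0, 0]},
  ],
)

```text
t: 16.7
tcp_pos: [425.4, -296.5, 8.8]
ee_rot: [0.001, 0.818, 0.576, 0.0]
ft_force: [0.6, 0.4, 0.4]
grip_width: 42.4
grip_force: 0.0
```

Call:
arm_command(
  steps=[
    {"gripper": 1, "dp": [0, 0, 0], "rot": [0, 0, 0]},
    {"gripper": 1, "dp": [0, 0, 0], "rot": [0, 0, 0]},
    {"gripper": 1, "dp": [0, 0, -0.03], "rot": [0, 0, 0]},
    {"gripper": 1, "dp": [0, 0, -0.08], "rot": [0, 0, 0]},
    {"gripper": 1, "dp": [0, 0, -0.14], "rot": [0, 0, 0]},
    {"gripper": 1, "dp": [0, 0, -0.2], "rot": [0, 0, 0]},
    {"gripper": 1, "dp": [0, 0, -0.2], "rot": [0, 0, 0]},
    {"gripper": 1, "dp": [0, 0, -0.2], "rot": [0, 0, 0]},
  ],
)

```text
t: 17.7
tcp_pos: [424.6, -295.6, 207.9]
ee_rot: [-0.0, 0.818, 0.576, 0.0]
ft_force: [-0.3, 0.5, -0.5]
grip_width: 85.4
grip_force: 0.0
```

```bash
python3 - <<'E'
from h import *
print(st())
snap('scene','s6.png');snap('top','t6.png');snap('wrist','w6.png')
for q in ('bottle_center','dish','tray'):
  for c in ('scene','top','wrist'): print(q,c,[(np.round(x['extent'],1).tolist(),round(x['p'],2)) for x in robot.boxes_of(q,c)])
# bottle centre by scene/top boxes (249.9,186.7,264.5,219.8)
from scipy.optimize import least_squares
def box(c,X):
    p=np.array([proj(c,[X[0]+r*np.cos(a),X[1]+r*np.sin(a),z]) for r,z in((20.5,5),(20.5,80),(9,124)) for a in np.arange(0,6.28,.3)]);return np.r_[p.min(0),p.max(0)]
B=[249.9,186.7,264.5,219.8]
r=least_squares(lambda X:box('scene',X)-B,[560,40]);print(r.x,r.fun)
print('top',at('top',249.2,203.3,65))
E
```

```text
{'t': 17.7, 'qpos': [-0.207, 0.26, 0.868, 1.895, -0.224, 1.088, 0.406], 'tcp_pos': [424.604, -295.59, 207.897], 'ee_rot': [-0.0, 0.818, 0.576, 0.0], 'ft_force': [-0.324, 0.478, -0.514], 'grip_width': 85.416, 'grip_force': 0.0}
bottle_center scene [([248.3, 184.6, 261.5, 219.7], 0.8), ([157.9, 177.0, 165.6, 201.9], 0.73), ([190.7, 134.4, 201.2, 150.7], 0.65)]
bottle_center top [([240.4, 196.7, 255.6, 211.9], 0.6), ([257.3, 125.1, 275.2, 146.3], 0.55), ([104.1, 157.4, 124.0, 171.0], 0.52), ([156.1, 244.3, 164.3, 252.9], 0.42)]
bottle_center wrist []
dish scene [([341.0, 278.4, 385.5, 315.3], 0.73), ([220.5, 255.0, 259.5, 286.2], 0.71)]
dish top [([352.6, 193.7, 390.8, 219.4], 0.91), ([268.8, 241.8, 300.9, 271.1], 0.78)]
dish wrist [([321.2, 165.7, 378.7, 244.3], 0.86), ([111.7, 0.0, 184.1, 79.3], 0.69), ([239.8, 1.1, 272.6, 245.9], 0.65)]
tray scene [([226.5, 196.7, 287.4, 243.7], 0.68), ([173.3, 104.3, 274.4, 209.8], 0.26)]
tray top [([226.4, 177.9, 278.7, 230.9], 0.6)]
tray wrist []
[546.86931533  16.11204679] [ 0.54107386 -1.17433021 -0.51649462  1.12487335]
top [536.69638272  17.4607298   65.        ]
```

```bash
python3 - <<'E'
from h import *
plan(518,-57,190,70.3)
E=[321.2,165.7,378.7,244.3]
print('dish wrist',at('wrist',350,205,8),'top',at('top',371.7,206.5,8))
for u,v in ((321,205),(379,205),(350,166),(350,244)): print(at('wrist',u,v,10).round())
E
```

```text
dp [0.2566, 0.007, 0.0182] rot [-0.0, -0.0, -0.0]
dish wrist [ 526.28265576 -384.09212362    8.        ] top [ 527.14297185 -387.9303316     8.        ]
[ 490. -370.   10.]
[ 564. -397.   10.]
[ 538. -334.   10.]
[ 514. -438.   10.]
```

Call:
arm_command(
  steps=[
    {"gripper": 1, "dp": [0.04, 0, 0], "rot": [0, 0, 0]},
    {"gripper": 1, "dp": [0.09, 0, 0], "rot": [0, 0, 0]},
    {"gripper": 1, "dp": [0.15, 0.003, 0], "rot": [0, 0, 0]},
    {"gripper": 1, "dp": [0.2, 0.007, 0], "rot": [0, 0, 0]},
    {"gripper": 1, "dp": [0.24, 0.007, 0.01], "rot": [0, 0, 0]},
    {"gripper": 1, "dp": [0.257, 0.007, 0.018], "rot": [0, 0, 0]},
    {"gripper": 1, "dp": [0.257, 0.007, 0.018], "rot": [0, 0, 0]},
    {"gripper": 1, "dp": [0.257, 0.007, 0.018], "rot": [0, 0, 0]},
  ],
)

```text
t: 19.3
tcp_pos: [517.6, -59.0, 190.5]
ee_rot: [0.0, 0.819, 0.574, -0.0]
ft_force: [-0.2, -0.8, -0.3]
grip_width: 85.3
grip_force: 0.0
```

```bash
python3 - <<'E'
from h import *
print(st())
im=snap('wrist','w7.png')
print([(np.round(x['extent'],1).tolist(),round(x['p'],2)) for x in robot.boxes_of('bottle_center','wrist')])
cv2.imwrite('pics/w7b.png',cv2.resize(im[:,:,::-1],(800,600)))
E
```

```text
{'t': 19.3, 'qpos': [-0.605, 0.266, 0.754, 1.907, -0.208, 1.048, -0.111], 'tcp_pos': [517.61, -58.973, 190.538], 'ee_rot': [0.0, 0.819, 0.574, -0.0], 'ft_force': [-0.203, -0.832, -0.261], 'grip_width': 85.347, 'grip_force': 0.0}
[([225.6, 67.1, 270.5, 109.8], 0.9), ([177.4, 39.6, 315.5, 173.6], 0.68)]
```

View pics/w7b.png

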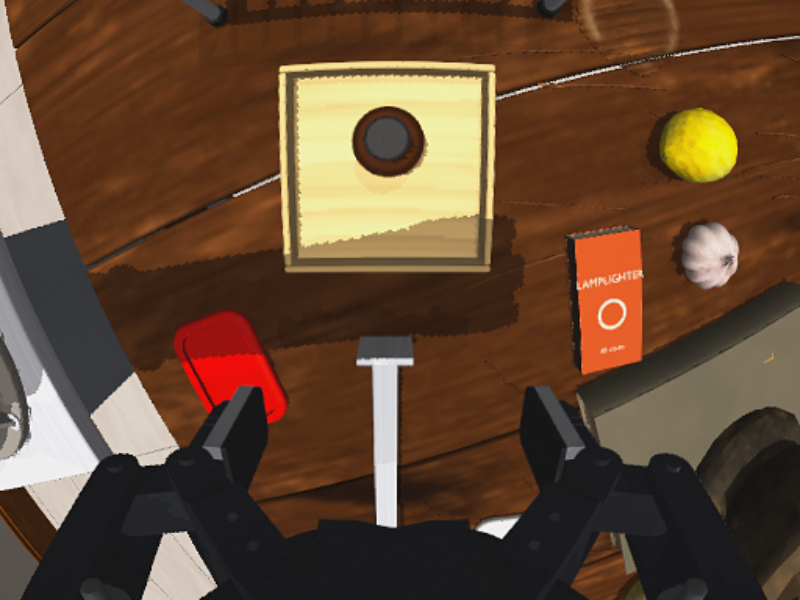

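The wrist picture shows the bottle upright in the tray with its cap centre at (386,138). The tray is clear of the rack legs, and the hook is on the table with its lip at (385,350).

```bash
python3 - <<'E'
from h import *
c=at('wrist',386*.64,138*.64,124);b=at('wrist',389*.64,141.5*.64,82);print(c,b)
m=(c+b)/2
plan(m[0],m[1],55,70.3)
E
```

```text
[544.32763378  24.13927896 124.        ] [545.12329237  23.43225308  82.        ]
dp [0.0868, -0.0029, 0.1358] rot [0.001, 0.0, -0.004]
```

Call:
arm_command(
  steps=[
    {"gripper": 1, "dp": [0.045, -0.002, 0], "rot": [0, 0, 0]},
    {"gripper": 1, "dp": [0.087, -0.003, 0], "rot": [0, 0, 0]},
    {"gripper": 1, "dp": [0.087, -0.003, 0], "rot": [0, 0, 0]},
    {"gripper": 1, "dp": [0.087, -0.003, 0.03], "rot": [0, 0, 0]},
    {"gripper": 1, "dp": [0.087, -0.003, 0.06], "rot": [0, 0, 0]},
    {"gripper": 1, "dp": [0.087, -0.003, 0.09], "rot": [0, 0, 0]},
    {"gripper": 1, "dp": [0.087, -0.003, 0.115], "rot": [0, 0, 0]},
    {"gripper": 1, "dp": [0.087, -0.003, 0.125], "rot": [0, 0, 0]},
  ],
)

```text
t: 20.4
tcp_pos: [543.7, 24.4, 64.4]
ee_rot: [-0.0, 0.818, 0.575, -0.001]
ft_force: [0.1, 0.2, 0.4]
grip_width: 85.4
grip_force: 0.0
```

Call:
arm_command(
  steps=[
    {"gripper": 1, "dp": [0, 0, 0.005], "rot": [0, 0, 0]},
    {"gripper": 1, "dp": [0, 0, 0.01], "rot": [0, 0, 0]},
    {"gripper": 0.75, "dp": [0, 0, 0.01], "rot": [0, 0, 0]},
    {"gripper": 0.6, "dp": [0, 0, 0.01], "rot": [0, 0, 0]},
    {"gripper": 0.5, "dp": [0, 0, 0.01], "rot": [0, 0, 0]},
    {"gripper": 0.4, "dp": [0, 0, 0.01], "rot": [0, 0, 0]},
    {"gripper": 0.3, "dp": [0, 0, 0.01], "rot": [0, 0, 0]},
    {"gripper": 0.2, "dp": [0, 0, 0.01], "rot": [0, 0, 0]},
  ],
  squeeze=50,
)

```text
t: 21.4
tcp_pos: [545.2, 26.4, 55.8]
ee_rot: [0.0, 0.818, 0.576, 0.001]
ft_force: [-0.9, 0.6, 4.9]
grip_width: 38.9
grip_force: 50.2
```

Call:
arm_command(
  steps=[
    {"gripper": 0.2, "dp": [0, 0, 0], "rot": [0, 0, 0]},
    {"gripper": 0.2, "dp": [0, 0, -0.01], "rot": [0, 0, 0]},
    {"gripper": 0.2, "dp": [0, 0, -0.03], "rot": [0, 0, 0]},
    {"gripper": 0.2, "dp": [0, 0, -0.055], "rot": [0, 0, 0]},
    {"gripper": 0.2, "dp": [0, 0, -0.08], "rot": [0, 0, 0]},
    {"gripper": 0.2, "dp": [0, 0, -0.09], "rot": [0, 0, 0]},
    {"gripper": 0.2, "dp": [0, 0, -0.09], "rot": [0, 0, 0]},
    {"gripper": 0.2, "dp": [0, 0, -0.09], "rot": [0, 0, 0]},
  ],
)

```text
t: 22.4
tcp_pos: [543.8, 26.4, 144.3]
ee_rot: [-0.0, 0.818, 0.576, -0.001]
ft_force: [-0.3, 0.2, -1.5]
grip_width: 38.9
grip_force: 50.3
```

```bash
python3 - <<'E'
from h import *
print(st())
b=snap('scene','s8.png')[:,:,::-1]
A=cv2.resize(b[110:290,190:390],None,fx=3.3,fy=3.3,interpolation=cv2.INTER_CUBIC)
cv2.imwrite('pics/s8b.png',A)
print([(np.round(x['extent'],1).tolist(),round(x['p'],2)) for x in robot.boxes_of('bottle_center','scene')])
plan(526.5,-386,145,70.3)
E
```

```text
{'t': 22.4, 'qpos': [-0.682, 0.368, 0.689, 1.9, -0.28, 0.973, -0.21], 'tcp_pos': [543.798, 26.448, 144.281], 'ee_rot': [-0.0, 0.818, 0.576, -0.001], 'ft_force': [-0.338, 0.189, -1.522], 'grip_width': 38.898, 'grip_force': 50.346}
[([250.1, 164.3, 264.3, 198.4], 0.75), ([190.0, 132.4, 201.4, 150.5], 0.63), ([157.1, 175.9, 165.9, 199.6], 0.45)]
dp [-0.3941, 0.1227, -0.0005] rot [-0.002, 0.001, -0.0]
```

View pics/s8b.png

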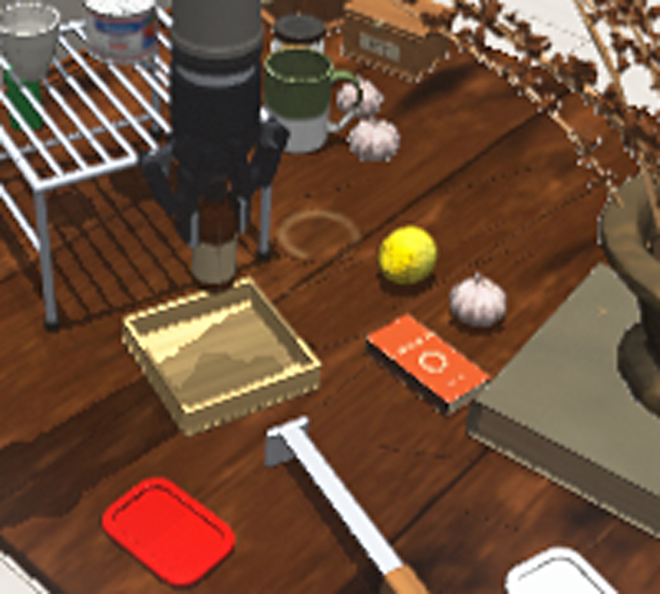

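The picture shows the bottle held upright above the tray at crop (213,240), with the bystanders unmoved. Carrying it to the white dish.

Call:
arm_command(
  steps=[
    {"gripper": 0.2, "dp": [-0.015, 0.005, 0], "rot": [0, 0, 0]},
    {"gripper": 0.2, "dp": [-0.045, 0.014, 0], "rot": [0, 0, 0]},
    {"gripper": 0.2, "dp": [-0.085, 0.026, 0], "rot": [0, 0, 0]},
    {"gripper": 0.2, "dp": [-0.125, 0.039, 0], "rot": [0, 0, 0]},
    {"gripper": 0.2, "dp": [-0.165, 0.051, 0], "rot": [0, 0, 0]},
    {"gripper": 0.2, "dp": [-0.205, 0.064, 0], "rot": [0, 0, 0]},
    {"gripper": 0.2, "dp": [-0.245, 0.076, 0], "rot": [0, 0, 0]},
    {"gripper": 0.2, "dp": [-0.285, 0.089, 0], "rot": [0, 0, 0]},
  ],
)

```text
t: 23.5
tcp_pos: [531.3, -274.5, 145.0]
ee_rot: [-0.0, 0.818, 0.575, -0.0]
ft_force: [1.4, 0.1, -0.8]
grip_width: 38.7
grip_force: 50.3
```

Call:
arm_command(
  steps=[
    {"gripper": 0.2, "dp": [-0.04, 0.012, 0], "rot": [0, 0, 0]},
    {"gripper": 0.2, "dp": [-0.075, 0.023, 0], "rot": [0, 0, 0]},
    {"gripper": 0.2, "dp": [-0.1, 0.031, 0], "rot": [0, 0, 0]},
    {"gripper": 0.2, "dp": [-0.109, 0.034, 0], "rot": [0, 0, 0]},
    {"gripper": 0.2, "dp": [-0.109, 0.034, 0], "rot": [0, 0, 0]},
    {"gripper": 0.2, "dp": [-0.109, 0.034, 0], "rot": [0, 0, 0]},
    {"gripper": 0.2, "dp": [-0.109, 0.034, 0], "rot": [0, 0, 0]},
    {"gripper": 0.2, "dp": [-0.109, 0.034, 0], "rot": [0, 0, 0]},
  ],
)

```text
t: 24.5
tcp_pos: [528.1, -385.1, 145.3]
ee_rot: [-0.0, 0.817, 0.576, 0.0]
ft_force: [0.5, 0.1, -1.4]
grip_width: 38.7
grip_force: 50.4
```

```bash
python3 - <<'E'
from h import *
print(st())
plan(526.5,-386,56,70.3)
E
```

```text
{'t': 24.5, 'qpos': [0.081, 0.574, 0.697, 1.633, -0.406, 1.084, 0.55], 'tcp_pos': [528.05, -385.11, 145.308], 'ee_rot': [-0.0, 0.817, 0.576, 0.0], 'ft_force': [0.494, 0.114, -1.351], 'grip_width': 38.688, 'grip_force': 50.356}
dp [-0.0014, -0.0012, 0.0893] rot [0.0, -0.001, 0.001]
```

Call:
arm_command(
  steps=[
    {"gripper": 0.2, "dp": [-0.001, -0.001, 0.03], "rot": [0, 0, 0]},
    {"gripper": 0.2, "dp": [-0.001, -0.001, 0.055], "rot": [0, 0, 0]},
    {"gripper": 0.2, "dp": [-0.001, -0.001, 0.07], "rot": [0, 0, 0]},
    {"gripper": 0.2, "dp": [-0.001, -0.001, 0.08], "rot": [0, 0, 0]},
    {"gripper": 0.2, "dp": [-0.001, -0.001, 0.085], "rot": [0, 0, 0]},
    {"gripper": 0.2, "dp": [-0.001, -0.001, 0.088], "rot": [0, 0, 0]},
    {"gripper": 0.2, "dp": [-0.001, -0.001, 0.089], "rot": [0, 0, 0]},
    {"gripper": 0.2, "dp": [-0.001, -0.001, 0.089], "rot": [0, 0, 0]},
  ],
)

```text
t: 25.5
tcp_pos: [526.5, -386.8, 56.6]
ee_rot: [0.0, 0.818, 0.576, 0.0]
ft_force: [-0.3, 1.3, -1.6]
grip_width: 38.8
grip_force: 50.4
```

```bash
python3 - <<'E'
from h import *
print(st())
E
```

```text
{'t': 25.5, 'qpos': [0.125, 0.669, 0.637, 1.699, -0.477, 0.934, 0.605], 'tcp_pos': [526.541, -386.78, 56.625], 'ee_rot': [0.0, 0.818, 0.576, 0.0], 'ft_force': [-0.311, 1.311, -1.621], 'grip_width': 38.775, 'grip_force': 50.392}
```

Still no contact; easing down 1.5 mm, then opening slowly.

Call:
arm_command(
  steps=[
    {"gripper": 0.2, "dp": [0, 0, 0.001], "rot": [0, 0, 0]},
    {"gripper": 0.2, "dp": [0, 0, 0.0015], "rot": [0, 0, 0]},
    {"gripper": 0.2, "dp": [0, 0, 0.0015], "rot": [0, 0, 0]},
    {"gripper": 0.48, "dp": [0, 0, 0.0015], "rot": [0, 0, 0]},
    {"gripper": 0.6, "dp": [0, 0, 0.0015], "rot": [0, 0, 0]},
    {"gripper": 0.8, "dp": [0, 0, 0.0015], "rot": [0, 0, 0]},
    {"gripper": 1, "dp": [0, 0, 0.0015], "rot": [0, 0, 0]},
    {"gripper": 1, "dp": [0, 0, 0.0015], "rot": [0, 0, 0]},
  ],
)

```text
t: 26.5
tcp_pos: [526.3, -386.6, 54.7]
ee_rot: [-0.0, 0.818, 0.576, 0.0]
ft_force: [-0.0, -0.5, -0.3]
grip_width: 85.4
grip_force: 0.0
```

Call:
arm_command(
  steps=[
    {"gripper": 1, "dp": [0, 0, 0], "rot": [0, 0, 0]},
    {"gripper": 1, "dp": [0, 0, -0.02], "rot": [0, 0, 0]},
    {"gripper": 1, "dp": [0, 0, -0.05], "rot": [0, 0, 0]},
    {"gripper": 1, "dp": [0, 0, -0.09], "rot": [0, 0, 0]},
    {"gripper": 1, "dp": [0, 0, -0.14], "rot": [0, 0, 0]},
    {"gripper": 1, "dp": [-0.03, 0, -0.16], "rot": [0, 0, 0]},
    {"gripper": 1, "dp": [-0.08, 0, -0.16], "rot": [0, 0, 0]},
    {"gripper": 1, "dp": [-0.08, 0, -0.16], "rot": [0, 0, 0]},
  ],
)

```text
t: 27.5
tcp_pos: [495.3, -467.4, 217.3]
ee_rot: [0.002, 0.82, 0.572, -0.002]
ft_force: [-0.8, -0.1, -0.6]
grip_width: 85.1
grip_force: 0.0
```

```bash
python3 - <<'E'
from h import *
print(st())
im=snap('wrist','w9.png');b=snap('scene','s9.png')
for c in('wrist','scene'):print([(np.round(x['extent'],1).tolist(),round(x['p'],2)) for x in robot.boxes_of('bottle_center',c)])
A=np.hstack([cv2.resize(im,(400,300)),cv2.resize(b,(400,300))])[:,:,::-1]
cv2.imwrite('pics/f.png',A)
E
```

```text
{'t': 27.5, 'qpos': [0.208, 0.562, 0.734, 1.488, -0.384, 1.237, 0.638], 'tcp_pos': [495.251, -467.418, 217.338], 'ee_rot': [0.002, 0.82, 0.572, -0.002], 'ft_force': [-0.768, -0.099, -0.618], 'grip_width': 85.053, 'grip_force': 0.0}
[]
[([156.9, 179.3, 165.2, 203.6], 0.64), ([189.8, 136.5, 202.8, 151.1], 0.51)]
```

View pics/f.png

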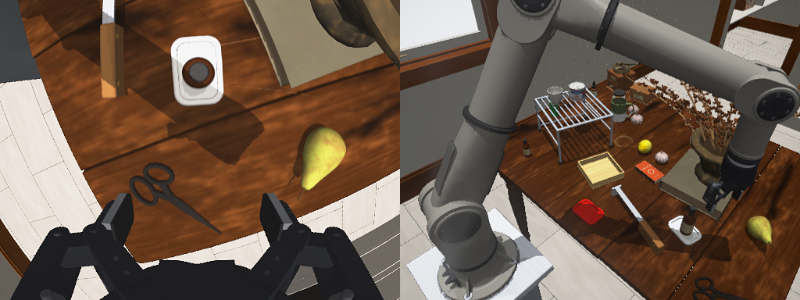

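The last picture shows the bottle upright at the middle of the white dish (wrist (198,72)). The tray is out and the hook is on the table.

```bash
python3 -c "
from workcell import robot
print(robot.hand_in())"
```

```text
the job is handed in; nothing more can be done
None
```

I handed the job in at about 27.5 s of the 72 s: the last pictures show the bottle upright near the middle of the white dish, the tray fully clear of the shelf, the hook on the table, and the lemon, garlic and matchbox where they were.

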